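# Close the dryer bay: hook the cover's lip and snap it shut

## Task

The drying cartridge has been changed and its bay has to be closed. Take the grey cover out of its stand and lay it gently, outer face with the rib upwards, flat on the bare bench and let go of it there; then take it up again, hook its front lip into the slot under the bridge of the white unit with the tail still raised, and pivot it down until the spring latch snaps over the tail and the cover lies flat and flush in the bay. Leave the other things on the bench where they are.

Things in the scene. Friction and masses are not known exactly. Their poses are not given: they have to be found in the camera images.
- cover: loose grey cover, 0.2 kg: plate 110 (x) x 84 (y) x 8 mm, flat underside; origin at the centre of the plate's underside; x points to the lip end, z out of the outer face. It starts leaning in the stand at 65 degrees from level, lip end up, outer face towards the robot and up
- cover_mid (a point): the cover's centre, half-way through its plate (4 mm above the underside); axes as the cover's
- cover_rib (a point): middle of the cover's only grip, a lengthwise rib on the outer face: 12 mm wide (y), 60 mm long (x -18 to +42 mm of the cover), 28 mm high above the plate; this point lies at x = 12 mm, 22 mm above the underside, half-way up the rib. The bare outer face behind it (x -55 to -18 mm, dark stripes) is where one presses
- cover_lip (a point): middle of the tip of the cover's lip, a tongue 60 mm wide and 4 mm thick that sticks 14 mm out of the +x edge of the plate, level with the underside; the point is 69 mm along the cover's +x from its centre, 2 mm above the underside
- cover_tail (a point): middle of the cover's tail edge (opposite the lip), half-way through the plate, 55 mm along the cover's -x
- unit: fixed white air-dryer unit, 238 mm long (x -88 to 150 mm), 144 mm wide, open bay in its top. Origin on the bench under the bay's centre; x points away from the robot to its hood (from x = 72 mm, 130 mm high). Side decks 58 mm high; the opening is 90 mm wide (3 mm play each side of the cover). Near end: latch housing, x -88 to -59 mm, 60 mm high
- bay_home (a point): where the centre of the closed cover's underside comes, 50 mm above the unit's origin; axes as the unit's, and the closed cover's axes agree with them. The cover has 3 mm play either way along x. Its top is then level with the side decks, its lip under the bridge, its tail under the latch nose
- slot_mouth (a point): middle of the mouth of the slot for the lip: 58 mm along the unit's +x, 56 mm high. The slot is 12 mm high (floor at 50 mm), as wide as the opening, closed at x = 72 mm. The bridge over it spans x 58 to 72 mm, 62 to 69 mm high. The lip enters with the cover tilted some 10 to 20 degrees, tail up
- latch (a joint): steel spring latch, 30 mm wide, at the bay's near end: 0 = sprung forward, up to 0.014 m pushed back. A 60 degree ramp falls from 80 mm height to the nose (tip at x = -48 mm, underside 59 mm high). A hooked cover rests on the ramp, tail 17 to 25 mm up; pressing the tail down (some 6 N, briefly up to 20) pushes the latch back until it snaps over the tail
- stand: fixed aluminium stand: base 135 x 80 mm, backrest 65 degrees from level, foot ledge 14 mm deep under the cover's tail. Its origin lies on the bench under the centre of the leaning cover's underside, which is 72 mm up; x points away from the robot
- table: the black work bench, its top at height 0; kept clear in front of the robot between unit and stand: x = 0.36 to 0.56 m, y within 60 mm of 0
- jar: bystander, leave alone: glass jar with white cap, 52 mm wide, 75 mm tall; origin at its underside centre
- bottle: bystander, leave alone: amber bottle, 60 mm wide, 150 mm tall; origin at its underside centre
- beaker: bystander, leave alone: clear cup, 70 mm wide, 85 mm tall; origin at its underside centre
- driver: bystander, leave alone: screwdriver lying flat; origin at its underside
- slidebox: bystander, leave alone: cardboard box 90 x 60 x 35 mm; origin at its underside centre
- collar: bystander, leave alone: steel ring, 60 mm outside, 20 mm tall; origin at its underside centre
- tray: bystander, leave alone: aluminium tray 110 x 160 x 30 mm; origin at its underside centre
Mind the look-alikes: they are no part of the job. Of the things shaped like the cover, the grey one is meant.

How it is judged:
On the way, in this order (a step that is already met when the one before it is completed fails the run):
1. the cover lies flat on the bench, rib up, let go and at rest (angle between cover_mid's own z axis and vertical below 0.06 rad and height (world z) of cover_mid below 0.008 m and contact force between the fingers and cover below 0.2 N and linear speed of cover below 0.02 m/s and angular speed of cover below 0.2 rad/s), for 0.2 s.
2. the cover's lip is in the slot under the bridge while its tail is still raised (x of cover_lip in the frame of unit between 0.063 and 0.074 m and y of cover_lip in the frame of unit between -0.012 and 0.012 m and z of cover_lip in the frame of unit between 0.048 and 0.062 m and z of cover_tail in the frame of unit above 0.062 m), for 0.1 s.
At the end, for the whole second after the job is handed in: the cover lies flat (within 3 degrees) and flush in the bay, tail and lip at their closed height within 3 mm and in place within 5 mm, lip under the bridge, latch sprung forward over the tail (joint below 2 mm), cover let go and at rest (x of cover_lip in the frame of unit between 0.064 and 0.074 m and y of cover_lip in the frame of unit between -0.005 and 0.005 m and z of cover_lip in the frame of unit between 0.049 and 0.055 m and z of cover_tail in the frame of unit between 0.051 and 0.057 m and y of cover_tail in the frame of unit between -0.005 and 0.005 m and angle between the z axis of cover and the z axis of unit, either way round below 0.05 rad and angle between cover_mid's own z axis and vertical below 0.1 rad and value of joint latch below 0.002 m and contact force between the fingers and cover below 0.2 N and linear speed of cover below 0.02 m/s and angular speed of cover below 0.2 rad/s); the robot touches nothing.
It fails at once if the cover is dropped: it falls freely, faster than 0.6 m/s (a drop of some 20 mm) (contact force between the fingers and cover below 0.05 N and linear speed of cover above 0.6 m/s).
It fails at once if a bystander is moved by more than 30 mm (distance of any of jar, bottle, beaker, driver, slidebox, collar, tray from where it was at the start of the episode above 0.03 m).
It also fails if it takes over 72 s, if anything falls off the work surface, if the arm or the gripper's body presses on something with over 40 N, if the wrist force passes 120 N, or if a joint passes its speed limit or range.

## Robot

A 6-joint arm with a two-finger parallel gripper is mounted at the origin on the work surface. World frame = base frame: x ahead of the robot, y to its left, z up, the work surface at z = 0. Lengths are in m, angles in rad, forces in N, time in s.
With the tool pointing down it reaches from about 0.25 to 0.775 m from the base axis. Payload 4 kg.
Tool frame: the origin (TCP) lies midway between the tips of the shut fingers; the grasp point (between the pads) lies 19 mm behind it; y points along the fingers, x is the direction in which the jaws open and shut, and the axes are right-handed (so a half turn about y gives the same grasp; the last joint's range is limited). The gripper opens to 94 mm and grips with 3 to 60 N. Pads are 16 mm wide; open, the fingers measure 119 mm over their backs; the gripper's body (75 mm by 177 mm) begins 78 mm behind the grasp point.
Start: joints at [-1.385, 0.087, 1.371, -0, 1.684, -0.103], TCP at [0.157, -0.527, 0.206] pointing down, gripper open.
Joint ranges: [-3.1, 3.1], [-0.76, 2.03], [0.27, 2.55], [-1.08, 4.22], [0.17, 2.65], [-2.57, 2.57]. Speed limits (rad/s): [2.79, 2.79, 3.14, 3.14, 3.14, 3.14].

## Interface

Orientations are given as [roll, pitch, yaw] about the fixed x, y, z axes, in that order (R = Rz(yaw) Ry(pitch) Rx(roll)).
In Python, from bench import robot gives the robot as it stands.
- The arm moves only by the shell command python3 -m creep 'ROWS'. ROWS is JSON, a list of rows, each a list of 7 numbers: the shift along the tool's x, y, z in mm, then the turn, a rotation vector about the tool's x, y, z in degrees, then the closure in counts, from 0 (fully open) to 255 (shut). A call has 1 to 5 rows; each row is the pose to reach, as a shift and turn from the pose commanded when the call began, along the tool's axes at that moment; what a row does not reach only later rows make up. A row lasts 1/8 s, in which the tool goes at most 62.5 mm and 10.7 degrees, less where a joint would pass 70% of its speed; a pose out of reach is approached as far as the arm can. A call with a gripper value outside its range is refused whole. The fingers move at their own pace and stop on an object; the grip force is fixed at half the most. Time passes only in rows, so rows that repeat a pose let the fingers close. It gives the time, the measured TCP pose, the force and the opening at its end, in the units of the state.
- robot.get_obs(): the state, without advancing time (a new reading comes with each control period).
- robot.snapshot(name): name is "side" or "top"; returns a dict with "color" (420x560x3 uint8, blue, green, red), "fx", "fy", "cx", "cy" (pixels), "world_from_camera" (4x4, takes a point from camera to world coordinates). Camera axes: x right, y down, z forward; pixel columns grow to the right and rows downward; lengths in m; the calibration is good to about 2 mm. A picture is of the moment at which its call begins. There is no depth.
- robot.close_job(): hands the job in, once; it reports no verdict.
Trained networks look in the newest picture that a camera, given by its name, has taken for a name from the list of things; names that differ only in an ending like _2 or _b are one class to them, and where a whole thing is asked for, a point or a joint stands for the part that bears it (a point fixed in the world has none). Each returns a list of dicts, best first, with "p" (0 to 1); they miss things now and then, are a little off and sometimes report something else, mostly with a low value. They report only what shows in the picture. A call takes as long as a camera call. They do not tell look-alikes from the thing itself.
- robot.spot_in(name, camera): "point" ([x, y, z] in m, in world coordinates, good to about 4 mm: the middle of the surface that is visible of it).
- robot.landmark_of(name, camera): "point" ([x, y, z] in m, in world coordinates, good to about 4 mm: a listed point, or the origin of a listed thing).
The state is a dict: "time": time; "joint_positions": joint angles; "qvel": joint speeds; "joint_torque": joint torques, N m; "tool_pos": TCP position; "ee_rot": TCP orientation; "wrist_force": force on the tool from outside, world axes, zero at the start; "wrist_torque": the same for the moment, N m; "width": finger opening in m.
Only numpy, scipy, OpenCV 4.12 (cv2) and the standard library are available. Lean on these libraries where they do the work, as an engineer would, in place of code of your own. Each camera call takes 0.05 s, during which the arm holds its last target.

## Working session

There is one attempt and no reset: what is moved stays moved. The work goes in short steps, Python scripts to look and compute and a shell command to move; the robot and the scene stay as the last step left them, time stands still between calls to the robot, and variables do not carry over. Pictures are saved under pics/ and viewed, and the job is handed in when it is done.

```bash
ls; mkdir -p pics
python3 - <<'E'
from bench import robot
import cv2,numpy as np
o=robot.get_obs(); print(o)
for c in ("side","top"):
    s=robot.snapshot(c); cv2.imwrite(f"pics/{c}0.png",s["color"]); print(c,s["fx"],s["fy"],s["cx"],s["cy"],np.round(s["world_from_camera"],4).tolist())
    for n in ("cover","cover_mid","cover_rib","cover_lip","cover_tail","unit","stand","bay_home","slot_mouth"):
        print(n,[(np.round(d["point"],3).tolist(),round(d["p"],2)) for d in robot.landmark_of(n,c)])
E
```

```text
pics
{'time': 0.0, 'joint_positions': array([-1.38509496e+00,  8.79560354e-02,  1.37225325e+00, -4.79647234e-05,
        1.68360007e+00, -1.03088767e-01]), 'qvel': array([-1.39700175e-03,  2.86398393e-04,  5.25954069e-04, -6.28658582e-05,
        1.29579239e-03,  2.05036143e-03]), 'joint_torque': array([ 5.93414188e-04, -3.40188682e+01, -3.02425468e+01,  7.17990263e-02,
        3.30485345e-02, -1.58468993e-04]), 'tool_pos': array([ 0.15651849, -0.52668079,  0.20430413]), 'ee_rot': array([-1.57061563,  0.00220984, -1.28201133]), 'wrist_force': array([ 0.24470872, -0.34844335,  0.59835248]), 'wrist_torque': array([-0.02016507,  0.04562466,  0.00305546]), 'width': 0.09386978081905827}
side 450.162856055942 450.162856055942 284.32313620267627 207.99717978383867 [[-0.8862, -0.3226, 0.3326, -0.0193], [-0.4631, 0.5931, -0.6586, 0.9527], [0.0152, -0.7376, -0.675, 1.0691], [0.0, 0.0, 0.0, 1.0]]
cover [([0.349, 0.19, 0.0], 0.89), ([0.167, 0.31, 0.001], 0.66), ([0.756, 0.267, 0.0], 0.61), ([0.544, 0.218, 0.075], 0.6)]
cover_mid [([0.168, 0.308, 0.003], 0.97), ([0.54, 0.216, 0.075], 0.87), ([0.3
[... 1222 characters left out ...]
[([0.528, 0.218, 0.096], 0.79), ([0.335, 0.187, 0.019], 0.78), ([0.167, 0.319, 0.024], 0.67), ([0.59, 0.472, 0.002], 0.62), ([0.769, 0.265, 0.02], 0.6)]
cover_lip [([0.282, 0.166, 0.002], 0.88), ([0.824, 0.237, 0.001], 0.8), ([0.151, 0.375, -0.001], 0.72), ([0.569, 0.215, 0.133], 0.62)]
cover_tail [([0.181, 0.255, 0.004], 0.83), ([0.518, 0.22, 0.03], 0.69), ([0.587, 0.471, 0.002], 0.62), ([0.396, 0.21, -0.0], 0.57), ([0.704, 0.284, 0.005], 0.56), ([0.574, 0.215, 0.135], 0.37)]
unit [([0.546, -0.218, -0.0], 0.74)]
stand [([0.451, 0.442, -0.002], 0.52)]
bay_home [([0.543, -0.221, 0.05], 0.85)]
slot_mouth [([0.545, 0.22, 0.073], 0.71), ([0.601, -0.211, 0.057], 0.7), ([0.374, 0.0, -0.002], 0.5)]
```

View pics/side0.png

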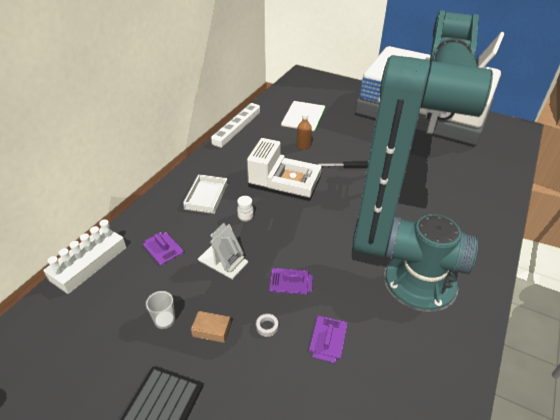

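View pics/top0.png

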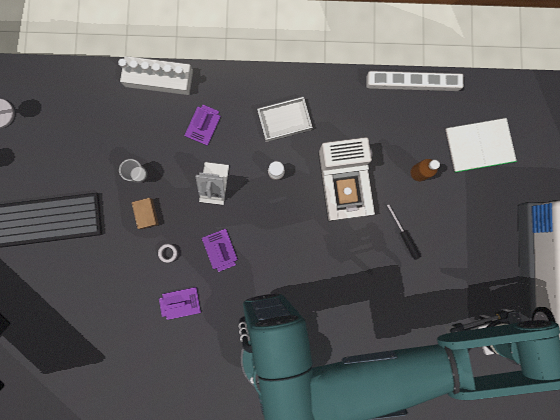

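Run:
```python
import cv2,numpy as np
t=cv2.imread("pics/top0.png");s=cv2.imread("pics/side0.png")
a=cv2.resize(t[125:230,305:390],None,fx=5,fy=5,interpolation=cv2.INTER_CUBIC)
b=cv2.resize(t[150:215,180:245],None,fx=5.5,fy=5.5,interpolation=cv2.INTER_CUBIC)
b=cv2.copyMakeBorder(b,0,525-b.shape[0],0,0,0) if b.shape[0]<525 else b
cv2.imwrite("pics/z1.png",np.hstack([a,b[:525]]))
a=cv2.resize(s[130:205,240:330],None,fx=4.4,fy=4.4,interpolation=cv2.INTER_CUBIC)
b=cv2.resize(s[215:285,190:270],None,fx=4.4,fy=4.4,interpolation=cv2.INTER_CUBIC)
b=cv2.copyMakeBorder(b,0,a.shape[0]-b.shape[0],0,0,0)
cv2.imwrite("pics/z2.png",np.hstack([a,b]))
```

```text
(no output)
```

View pics/z1.png

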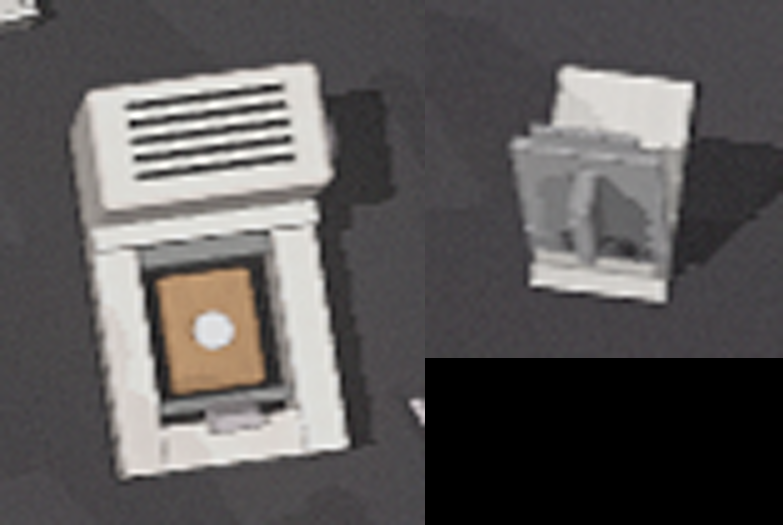

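View pics/z2.png

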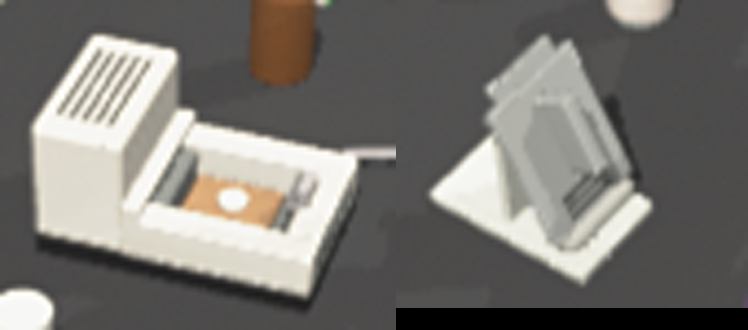

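```bash
cat > h.py <<'E'
import numpy as np, cv2
from scipy.optimize import least_squares
from scipy.spatial.transform import Rotation as R
CAM={"side":(450.1629,284.3231,207.9972,np.array([[-0.8862,-0.3226,0.3326,-0.0193],[-0.4631,0.5931,-0.6586,0.9527],[0.0152,-0.7376,-0.675,1.0691],[0,0,0,1]])),
"top":(432.9991,281.9501,205.4380,np.array([[0.0251,-0.995,0.0964,0.3549],[-0.9996,-0.0264,-0.0126,0.0065],[0.0151,-0.096,-0.9953,1.4383],[0,0,0,1]]))}
def proj(c,P):
    f,cx,cy,T=CAM[c]; P=np.atleast_2d(P); Rm=T[:3,:3]
    q=(P-T[:3,3])@np.linalg.inv(Rm).T
    return np.c_[f*q[:,0]/q[:,2]+cx,f*q[:,1]/q[:,2]+cy]
def pose(p,L):
    x,y,a=p[:3]; L=np.atleast_2d(L); c,s=np.cos(a),np.sin(a)
    return np.c_[x+c*L[:,0]-s*L[:,1],y+s*L[:,0]+c*L[:,1],L[:,2]]
def box(x0,x1,y0,y1,z0,z1):
    v=[(x,y,z) for x in(x0,x1) for y in(y0,y1) for z in(z0,z1)]
    e=[(i,j) for i in range(8) for j in range(i+1,8) if bin(i^j).count('1')==1]
    return np.array(v,float),e
def draw(img,c,boxes,tf,off,k,col=(0,0,255)):
    for v,e in boxes:
        q=(proj(c,tf(v))-np.array(off)+0.5)*k-0.5
        for i,j in e: cv2.line(img,tuple(int(round(t)) for t in q[i]),tuple(int(round(t)) for t in q[j]),col,1)
    return img
UNIT=[box(-.088,.15,-.072,.072,0,.058),box(.072,.15,-.072,.072,0,.130),box(-.06,.058,-.045,.045,.058,.058)]
E
python3 - <<'E'
from h import *
cl=[("top",(.15,.072,.13),(90,95)),("top",(.15,-.072,.13),(318,66)),("top",(.072,-.072,.13),(331,185)),("top",(.072,.072,.13),(95,213)),
("side",(.15,.072,.13),(35,128)),("side",(.072,.072,.13),(120,150)),("side",(.072,-.072,.13),(178,50)),("side",(.15,-.072,.13),(100,36)),
("side",(-.088,.072,0),(308,300)),("side",(-.088,-.072,.059),(357,157)),("top",(-.088,-.072,.059),(348,440)),("top",(-.088,.072,0),(122,478))]
K={"top":(5,(305,125)),"side":(4.4,(240,130))}
obs=np.array([np.array(q)/K[c][0]+K[c][1] for c,_,q in cl])
def res(p): return np.concatenate([proj(c,pose(p,l))[0]-o for (c,l,_),o in zip(cl,obs)])
r=least_squares(res,[.546,-.222,.18],loss="soft_l1"); print(r.x,np.degrees(r.x[2])); print(np.round(r.fun.reshape(-1,2),1).tolist())
t=cv2.imread("pics/top0.png");s=cv2.imread("pics/side0.png")
a=cv2.resize(t[125:230,305:390],None,fx=5,fy=5,interpolation=cv2.INTER_CUBIC)
b=cv2.resize(s[130:205,240:330],None,fx=4.4,fy=4.4,interpolation=cv2.INTER_CUBIC)
tf=lambda v:pose(r.x,v)
draw(a,"top",UNIT,tf,(305,125),5);draw(b,"side",UNIT,tf,(240,130),4.4)
b=cv2.copyMakeBorder(b,0,525-b.shape[0],0,0,0); cv2.imwrite("pics/z3.png",np.hstack([a,b])[:, :820][:, :800])
E
```

```text
[ 0.54124938 -0.22349762  0.16440773] 9.419869009082895
[[-1.2, -0.8], [-0.9, -1.1], [0.5, -0.3], [1.5, 0.4], [-1.1, -0.5], [0.6, -1.0], [0.5, -0.4], [-1.6, -1.2], [0.2, 3.0], [0.5, -0.7], [0.1, 1.8], [-1.3, 1.5]]
```

View pics/z3.png

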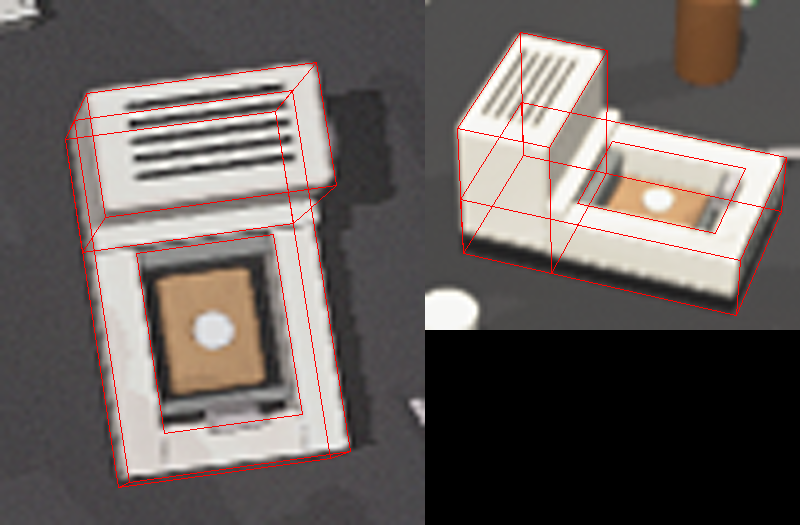

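```bash
cat >> h.py <<'E'
COVER=[box(-.055,.055,-.042,.042,0,.008),box(.055,.069,-.03,.03,0,.004),box(-.018,.042,-.006,.006,.008,.036)]
def lean(p,L):
    x,y,a=p; Rm=R.from_euler('ZY',[a,-np.radians(65)]).as_matrix()
    return np.array([x,y,.072])+np.atleast_2d(L)@Rm.T
E
python3 - <<'E'
from h import *
cl=[("top",(.055,.042,.008),(513-425,140)),("top",(.055,-.042,.008),(682-425,150)),
("side",(.055,.042,.008),(490-396,120)),("side",(.055,-.042,.008),(573-396,40)),("side",(-.055,.042,.008),(560-396,247)),("side",(-.055,-.042,.008),(632-396,180))]
K={"top":(5.5,(180,150)),"side":(4.4,(190,215))}
obs=np.array([np.array(q)/K[c][0]+K[c][1] for c,_,q in cl])
def res(p): return np.concatenate([proj(c,lean(p,l))[0]-o for (c,l,_),o in zip(cl,obs)])
r=least_squares(res,[.546,.218,-.1],loss="soft_l1"); print(r.x,np.degrees(r.x[2])); print(np.round(r.fun.reshape(-1,2),1).tolist())
print("rib",lean(r.x,(.012,0,.022)),"lip",lean(r.x,(.069,0,.002)),"tail",lean(r.x,(-.055,0,.004)))
t=cv2.imread("pics/top0.png");s=cv2.imread("pics/side0.png")
a=cv2.resize(t[150:215,180:245],None,fx=5.5,fy=5.5,interpolation=cv2.INTER_CUBIC)
b=cv2.resize(s[215:285,190:270],None,fx=5,fy=5,interpolation=cv2.INTER_CUBIC)
tf=lambda v:lean(r.x,v)
draw(a,"top",COVER,tf,(180,150),5.5);draw(b,"side",COVER,tf,(190,215),5)
b=cv2.copyMakeBorder(b,0,a.shape[0]-b.shape[0],0,0,0); cv2.imwrite("pics/z4.png",np.hstack([a,b]))
E
```

```text
[ 0.54442005  0.21550985 -0.10272641] -5.8857900064342905
[[-0.3, 0.8], [-3.7, 2.5], [0.0, -1.3], [-0.4, -0.1], [-0.7, -0.7], [0.1, -3.0]]
rib [[0.52963107 0.21703444 0.0921733 ]] lip [[0.57162392 0.21270543 0.13538047]] tail [[0.51769246 0.21826518 0.02384354]]
```

View pics/z4.png

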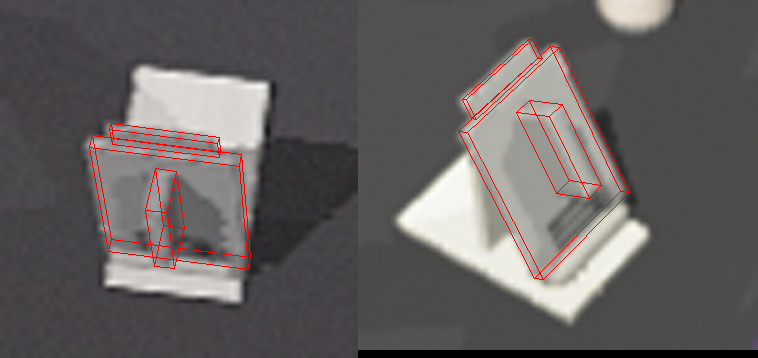

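```bash
cat >> h.py <<'E'
def axes(yaw,pitch):
    """tool rotation: cover yaw (deg) & cover tilt (deg, +=tail up/lip down; leaning in stand = -65), tool y=-cover z, tool x=+cover y"""
    C=R.from_euler('ZY',[np.radians(yaw),np.radians(pitch)]).as_matrix()
    return np.c_[C[:,1],-C[:,2],-C[:,0]], C
def to(p,Rt,obs=None):
    from bench import robot
    o=obs or robot.get_obs(); Rc=R.from_euler('xyz',o["ee_rot"]).as_matrix()
    d=Rc.T@(np.array(p)-o["tool_pos"])*1000; w=R.from_matrix(Rc.T@Rt).as_rotvec(degrees=True)
    print("t",round(o["time"],2),"tcp",np.round(o["tool_pos"],4),"F",np.round(o["wrist_force"],1),"w",round(o["width"]*1000,1),"q",np.round(o["joint_positions"],2))
    print("row",np.round(d,1).tolist(),np.round(w,2).tolist())
E
python3 - <<'E'
from h import *
T,C=axes(-5.5,-65)
g=lean([.5445,.216,np.radians(-5.5)],(.012,0,.012))[0]; print("grasp tcp",g,"pre",g+.08*C[:,2])
to([.22,-.4,.33],axes(-5.5,0)[0])
to([.36,.1,.30],axes(-5.5,0)[0])
E
```

```text
grasp tcp [0.53872245 0.21655632 0.08794711] pre [0.46655162 0.22350558 0.12175657]
t 1.0 tcp [ 0.1566 -0.5273  0.2055] F [-0.1 -0.4  0.2] w 93.8 q [-1.39  0.09  1.37  0.    1.68 -0.1 ]
row [-103.9, -124.5, 97.0] [0.01, -157.96, 0.0]
t 1.0 tcp [ 0.1566 -0.5273  0.2055] F [-0.1 -0.4  0.2] w 93.8 q [-1.39  0.09  1.37  0.    1.68 -0.1 ]
row [-543.4, -94.6, 373.6] [0.01, -157.96, 0.0]
```

```bash
python3 -m creep '[[-15,-60,10,0,-10,0,0],[-50,-110,50,0,-20,0,0],[-104,-125,97,0,-30,0,0],[-140,-125,130,0,-40,0,0],[-190,-120,160,0,-50,0,80]]'
python3 - <<'E'
from h import *
to([.36,.1,.30],axes(-5.5,0)[0])
E
```

```text
time: 1.62
tool_pos: [0.2564, -0.2996, 0.3266]
ee_rot: [-1.572, -0.003, -0.404]
wrist_force: [0.7, -0.6, 0.5]
width: 0.0872
t 1.62 tcp [ 0.2564 -0.2996  0.3266] F [ 0.7 -0.6  0.5] w 87.2 q [-1.01 -0.25  1.45  0.    1.94 -0.6 ]
row [-61.7, 26.0, 408.2] [0.18, -107.62, 0.04]
```

```bash
python3 -m creep '[[-12,5,60,0,-10.7,0,120],[-24,10,120,0,-21.4,0,150],[-36,15,180,0,-32,0,150],[-45,20,240,0,-42.7,0,150],[-50,25,300,0,-53.5,0,150]]'
python3 - <<'E'
from h import *
to([.38,.2,.25],axes(-5.5,0)[0])
to([.38,.2,.22],axes(-5.5,-30)[0])
E
```

```text
time: 2.25
tool_pos: [0.329, -0.004, 0.301]
ee_rot: [-1.573, -0.002, 0.529]
wrist_force: [0.6, -0.7, -1.0]
width: 0.0393
t 2.25 tcp [ 0.329 -0.004  0.301] F [ 0.6 -0.7 -1. ] w 39.3 q [-0.18 -0.41  1.61 -0.    1.94 -0.71]
row [146.9, 50.9, 150.4] [0.15, -54.19, 0.04]
t 2.25 tcp [ 0.329 -0.004  0.301] F [ 0.6 -0.7 -1. ] w 39.3 q [-0.18 -0.41  1.61 -0.    1.94 -0.71]
row [146.8, 80.9, 150.5] [-27.56, -52.91, -14.13]
```

```bash
python3 -m creep '[[30,10,30,0,-10.7,0,150],[60,20,60,0,-21.4,0,150],[90,30,90,0,-32,0,150],[120,40,120,0,-42.7,0,150],[147,51,150,0,-53.5,0,150]]'
python3 - <<'E'
from h import *
to([.42,.225,.17],axes(-5.5,-40)[0])
to([.4386,.2262,.1349],axes(-5.5,-65)[0])
E
```

```text
time: 2.88
tool_pos: [0.3816, 0.1991, 0.2494]
ee_rot: [-1.572, -0.0, 1.463]
wrist_force: [-0.0, 0.1, 0.0]
width: 0.0385
t 2.88 tcp [0.3816 0.1991 0.2494] F [-0.   0.1  0. ] w 38.5 q [ 0.35 -0.19  1.55 -0.    1.78 -1.11]
row [29.9, 79.4, -35.4] [-39.95, -0.66, -0.24]
t 2.88 tcp [0.3816 0.1991 0.2494] F [-0.   0.1  0. ] w 38.5 q [ 0.35 -0.19  1.55 -0.    1.78 -1.11]
row [33.1, 114.6, -53.7] [-64.95, -0.61, -0.38]
```

```bash
python3 -m creep '[[6,10,-5,-10,0,0,150],[12,20,-12,-20,0,0,150],[18,40,-20,-30,0,0,150],[24,60,-30,-40,0,0,150],[30,79,-36,-50,-0.6,-0.2,150]]'
python3 - <<'E'
from h import *
to([.4386,.2262,.1349],axes(-5.5,-65)[0])
E
```

```text
time: 3.5
tool_pos: [0.4206, 0.224, 0.1715]
ee_rot: [-2.45, -0.002, 1.469]
wrist_force: [0.9, -0.8, 0.1]
width: 0.0386
t 3.5 tcp [0.4206 0.224  0.1715] F [ 0.9 -0.8  0.1] w 38.6 q [ 0.83 -0.45  2.15 -0.82  1.01 -0.34]
row [3.9, 36.9, 17.0] [-14.6, -0.29, -0.23]
```

```bash
python3 -m creep '[[2,10,2,0,0,0,150],[3,30,8,-3,0,0,150],[4,37,17,-8,0,0,150],[4,37,17,-14.6,0,0,150],[4,37,17,-14.6,0,0,150]]'
python3 - <<'E'
from h import *
to([.4386,.2262,.1349],axes(-5.5,-65)[0])
E
```

```text
time: 4.12
tool_pos: [0.438, 0.2054, 0.1686]
ee_rot: [-2.621, -0.016, 1.486]
wrist_force: [0.4, 0.0, -0.1]
width: 0.0386
t 4.12 tcp [0.438  0.2054 0.1686] F [ 0.4  0.  -0.1] w 38.6 q [ 0.82 -0.48  2.27 -1.08  0.88 -0.13]
row [20.2, 15.9, 30.2] [-4.84, -0.53, 0.99]
```

Run:
```python
from h import *
for d,t in((.08,-58),(.05,-60),(.045,-65)):
    T,C=axes(-5.5,-65); g=np.array([.5387,.2166,.0879])+d*C[:,2]; print(g); to(g,axes(-5.5,t)[0])
```

```text
[0.46652917 0.22354926 0.12170946]
t 4.12 tcp [0.438  0.2054 0.1686] F [ 0.4  0.  -0.1] w 38.6 q [ 0.82 -0.48  2.27 -1.08  0.88 -0.13]
row [19.7, 46.8, 27.6] [2.16, -0.47, 1.02]
[0.49359323 0.22094329 0.10903091]
t 4.12 tcp [0.438  0.2054 0.1686] F [ 0.4  0.  -0.1] w 38.6 q [ 0.82 -0.48  2.27 -1.08  0.88 -0.13]
row [19.2, 76.7, 25.1] [0.16, -0.48, 1.01]
[0.49810391 0.22050896 0.10691782]
t 4.12 tcp [0.438  0.2054 0.1686] F [ 0.4  0.  -0.1] w 38.6 q [ 0.82 -0.48  2.27 -1.08  0.88 -0.13]
row [19.1, 81.7, 24.7] [-4.84, -0.53, 0.99]
```

```bash
python3 -m creep '[[10,23,14,2,-0.2,0.5,150],[19.7,47,27.6,2,-0.5,1,150],[19.5,60,26,2,-0.5,1,150],[19.5,60,26,2,-0.5,1,150]]'
python3 - <<'E'
from h import *
T,C=axes(-5.5,-65); g=np.array([.5387,.2166,.0879])+.045*C[:,2];to(g,T)
E
```

```text
time: 4.62
tool_pos: [0.4766, 0.2177, 0.124]
ee_rot: [-2.557, 0.002, 1.481]
wrist_force: [0.3, 0.3, 0.2]
width: 0.0389
t 4.62 tcp [0.4766 0.2177 0.124 ] F [0.3 0.3 0.2] w 38.9 q [ 0.74 -0.31  2.22 -1.08  0.77 -0.1 ]
row [4.8, 27.1, 2.6] [-8.48, 0.26, 0.27]
```

Run:
```python
from h import *
T,C=axes(-5.5,-65); g=np.array([.5387,.2166,.0879])
to(g+.045*C[:,2],axes(-5.5,-55)[0])
to(g+.03*C[:,2],axes(-5.5,-55)[0])
```

```text
t 4.62 tcp [0.4766 0.2177 0.124 ] F [0.3 0.3 0.2] w 38.9 q [ 0.74 -0.31  2.22 -1.08  0.77 -0.1 ]
row [4.8, 27.1, 2.6] [1.52, 0.28, 0.24]
t 4.62 tcp [0.4766 0.2177 0.124 ] F [0.3 0.3 0.2] w 38.9 q [ 0.74 -0.31  2.22 -1.08  0.77 -0.1 ]
row [4.7, 41.9, 0.4] [1.52, 0.28, 0.24]
```

```bash
python3 -m creep '[[3,14,1.5,1.5,0.3,0.2,150],[4.8,27,2.6,1.5,0.3,0.2,150],[4.8,27,2.6,1.5,0.3,0.2,150]]'
python3 - <<'E'
from h import *
from bench import robot
T,C=axes(-5.5,-65); g=np.array([.5387,.2166,.0879])
to(g+.001*C[:,2],axes(-5.5,-55)[0])
o=[]
for c,(r,k) in {"top":((150,250,170,270),4),"side":((190,300,180,290),3.6)}.items():
    s=robot.snapshot(c)["color"]; o.append(cv2.resize(s[r[0]:r[1],r[2]:r[3]],None,fx=k,fy=k,interpolation=cv2.INTER_CUBIC)[:396])
cv2.imwrite("pics/p1.png",np.hstack(o))
E
```

```text
time: 5.0
tool_pos: [0.4966, 0.2203, 0.1052]
ee_rot: [-2.53, 0.001, 1.477]
wrist_force: [-0.4, 0.0, -0.4]
width: 0.039
t 5.0 tcp [0.4966 0.2203 0.1052] F [-0.4  0.  -0.4] w 39.0 q [ 0.69 -0.23  2.19 -1.08  0.72 -0.1 ]
row [0.2, 43.6, -9.9] [-0.04, 0.13, 0.06]
```

View pics/p1.png

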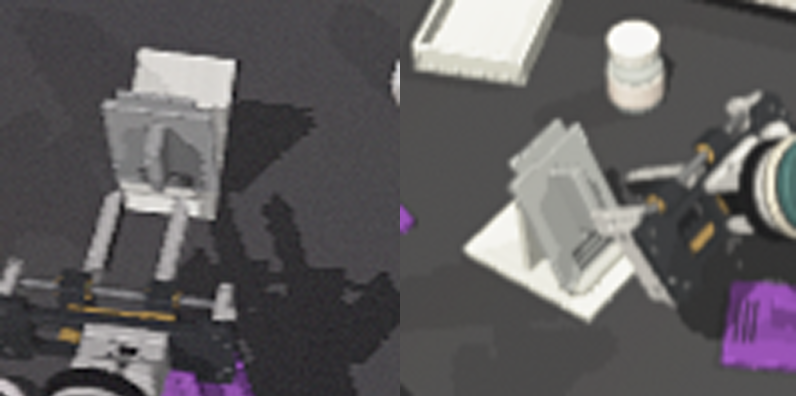

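```bash
python3 -m creep '[[0,10,-2,0,0,0,150],[0,20,-4.5,0,0,0,150],[0,30,-7,0,0,0,150],[0,38,-8.7,0,0,0,150],[0,42,-9.7,0,0,0,150]]'
python3 - <<'E'
from h import *
from bench import robot
T,C=axes(-5.5,-65); g=np.array([.5387,.2166,.0879])
to(g+.001*C[:,2],axes(-5.5,-55)[0])
o=[]
for c,(r,k) in {"top":((150,250,170,270),4),"side":((190,300,180,290),3.6)}.items():
    s=robot.snapshot(c)["color"]; o.append(cv2.resize(s[r[0]:r[1],r[2]:r[3]],None,fx=k,fy=k,interpolation=cv2.INTER_CUBIC)[:396])
cv2.imwrite("pics/p2.png",np.hstack(o))
E
```

```text
time: 5.72
tool_pos: [0.5365, 0.2155, 0.0949]
ee_rot: [-2.518, -0.001, 1.479]
wrist_force: [0.7, 0.3, -0.6]
width: 0.0384
t 5.72 tcp [0.5365 0.2155 0.0949] F [ 0.7  0.3 -0.6] w 38.4 q [ 0.6  -0.16  2.15 -1.08  0.63 -0.13]
row [1.3, 4.8, 4.7] [-0.75, 0.11, 0.24]
```

View pics/p2.png

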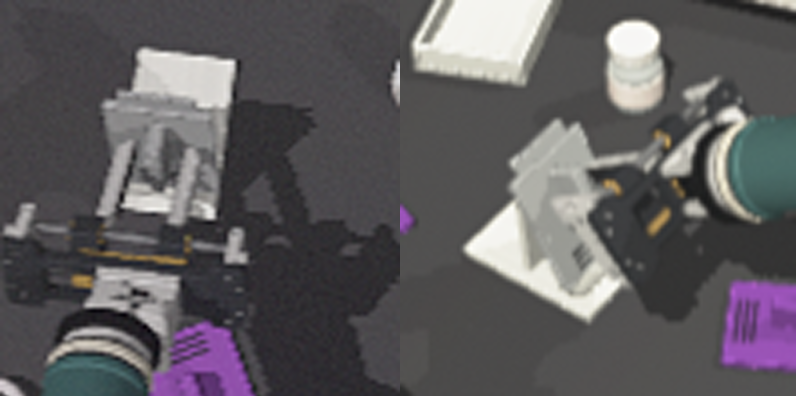

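```bash
python3 -m creep '[[1,2,2,0,0,0,150],[1,4,3,0,0,0,150],[1,4,3,0,0,0,150]]'
python3 - <<'E'
from h import *
T,C=axes(-5.5,-65); g=np.array([.5387,.2166,.0879])
to(g+.001*C[:,2],axes(-5.5,-55)[0])
E
```

```text
time: 6.2
tool_pos: [0.5374, 0.2164, 0.092]
ee_rot: [-2.514, -0.001, 1.481]
wrist_force: [-0.0, 0.1, -0.3]
width: 0.0385
t 6.2 tcp [0.5374 0.2164 0.092 ] F [-0.   0.1 -0.3] w 38.5 q [ 0.6  -0.15  2.15 -1.08  0.62 -0.13]
row [0.4, 2.5, 2.8] [-0.95, 0.14, 0.33]
```

```bash
python3 -m creep '[[0,3,1,0,0,0,150],[0,3,1,0,0,0,150],[0,3,1,0,0,0,255],[0,3,1,0,0,0,255],[0,3,1,0,0,0,255]]'; python3 -m creep '[[0,0,0,0,0,0,255],[0,0,0,0,0,0,255]]'
```

```text
time: 6.82
tool_pos: [0.5395, 0.2165, 0.0908]
ee_rot: [-2.513, -0.003, 1.482]
wrist_force: [0.1, 3.0, 1.3]
width: 0.0121
time: 7.08
tool_pos: [0.5393, 0.2163, 0.0906]
ee_rot: [-2.512, -0.002, 1.482]
wrist_force: [-0.9, 0.7, 0.2]
width: 0.0119
```

```bash
python3 -m creep '[[0,-3,-4,0,0,0,255],[0,-9,-12,0,0,0,255],[0,-16,-23,0,0,0,255],[0,-24,-33,0,0,0,255],[0,-30,-42,0,0,0,255]]'
python3 - <<'E'
from h import *
to([.47,.15,.19],axes(-5.5,-30)[0])
E
```

```text
time: 7.7
tool_pos: [0.5394, 0.2153, 0.142]
ee_rot: [-2.511, -0.001, 1.48]
wrist_force: [-0.6, -0.7, -1.5]
width: 0.0118
t 7.7 tcp [0.5394 0.2153 0.142 ] F [-0.6 -0.7 -1.5] w 11.8 q [ 0.59 -0.23  2.09 -0.93  0.69 -0.33]
row [-71.3, -79.4, -1.6] [23.88, 0.19, 0.25]
```

```bash
python3 -m creep '[[0,-14,-14,0,0,0,255],[-5,-28,-20,3,0,0,255],[-20,-45,-20,8,0,0,255],[-45,-65,-12,16,0,0,255],[-70,-80,-2,24,0,0,255]]'
python3 - <<'E'
from h import *
from bench import robot
to([.45,.02,.12],axes(0,10)[0])
s=robot.snapshot("side")["color"];cv2.imwrite("pics/p3.png",cv2.resize(s[150:350,150:350],None,fx=2.5,fy=2.5))
E
```

```text
time: 8.32
tool_pos: [0.4688, 0.1516, 0.1917]
ee_rot: [-2.09, -0.002, 1.483]
wrist_force: [0.6, -1.7, -3.2]
width: 0.0121
t 8.32 tcp [0.4688 0.1516 0.1917] F [ 0.6 -1.7 -3.2] w 12.1 q [ 0.34 -0.39  1.9  -0.23  1.16 -1.1 ]
row [-132.9, 58.4, 41.7] [39.7, -5.06, -0.74]
```

View pics/p3.png

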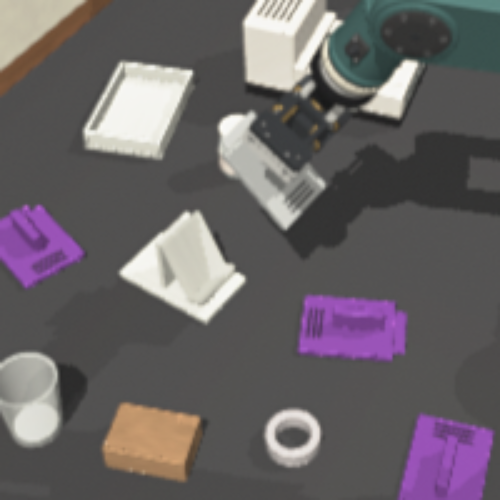

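```bash
python3 -m creep '[[-30,5,10,8,-1,0,255],[-60,15,20,16,-2,0,255],[-90,28,28,24,-3,0,255],[-115,45,36,32,-4,-0.5,255],[-133,58,42,40,-5,-0.7,255]]'
python3 - <<'E'
from h import *
to([.445,.0,.05],axes(0,11.1)[0])
E
```

```text
time: 9.0
tool_pos: [0.4512, 0.0185, 0.1188]
ee_rot: [-1.392, 0.002, 1.566]
wrist_force: [-0.2, 0.6, -3.0]
width: 0.0117
t 9.0 tcp [0.4512 0.0185 0.1188] F [-0.2  0.6 -3. ] w 11.7 q [-0.07  0.04  1.6  -0.01  1.68 -1.64]
row [-18.4, 68.8, -6.2] [0.85, -0.29, -0.08]
```

```bash
python3 -m creep '[[-8,20,-2,0.8,-0.3,0,255],[-14,38,-4,0.8,-0.3,0,255],[-18,56,-6,0.8,-0.3,0,255],[-18,69,-6,0.8,-0.3,0,255],[-18,69,-6,0.8,-0.3,0,255]]'
python3 - <<'E'
from h import *
from bench import robot
to([.445,.0,.02],axes(0,11.1)[0])
s=robot.snapshot("side")["color"];a=cv2.resize(s[150:270,230:370],None,fx=5,fy=5,interpolation=cv2.INTER_CUBIC)
def tf(v): # cover hypothesised level, tcp at (.012,0,.013)
    return np.array([.445,0,.05])+v-np.array([.012,0,.013])
draw(a,"side",COVER,tf,(230,150),5)
cv2.imwrite("pics/p4.png",a)
E
```

```text
time: 9.62
tool_pos: [0.4434, 0.0025, 0.0495]
ee_rot: [-1.379, 0.0, 1.573]
wrist_force: [-0.7, -0.2, -2.0]
width: 0.0117
t 9.62 tcp [0.4434 0.0025 0.0495] F [-0.7 -0.2 -2. ] w 11.7 q [-0.11  0.09  1.7  -0.02  1.54 -1.68]
row [-2.5, 28.7, -7.2] [0.14, 0.12, -0.03]
```

View pics/p4.png

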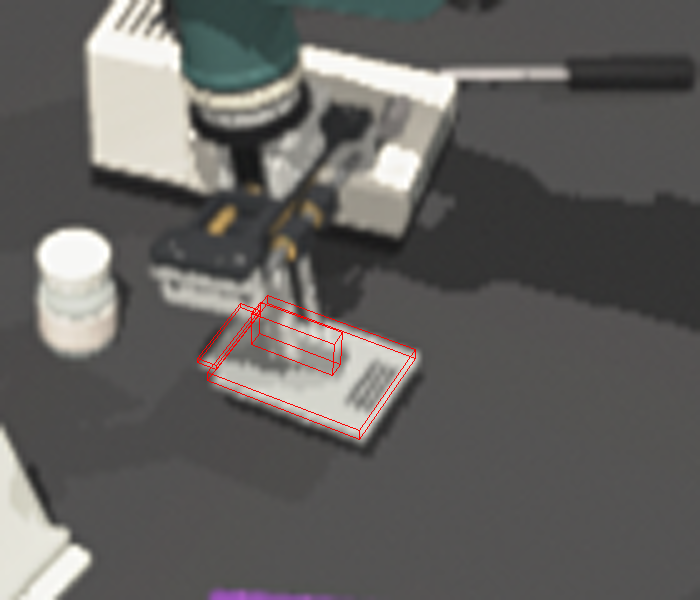

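```bash
python3 -m creep '[[0,10,-2,0,0,0,255],[0,19,-3.8,0,0,0,255],[0,25,-5,0,0,0,255],[0,28,-5.5,0,0,0,255],[0,30,-6,0,0,0,255]]';python3 -m creep '[[0,1,-0.2,0,0,0,255],[0,2,-0.4,0,0,0,255]]'
```

```text
time: 10.3
tool_pos: [0.4449, 0.0019, 0.0195]
ee_rot: [-1.381, 0.0, 1.572]
wrist_force: [0.6, 0.3, -1.5]
width: 0.0118
time: 10.55
tool_pos: [0.4451, 0.0019, 0.0178]
ee_rot: [-1.381, 0.0, 1.572]
wrist_force: [-0.2, 0.0, -1.7]
width: 0.0117
```

```bash
python3 -m creep '[[0,1,-0.2,0,0,0,255],[0,2,-0.4,0,0,0,255]]';python3 -m creep '[[0,1,-0.2,0,0,0,255],[0,1.5,-0.3,0,0,0,255]]'
```

```text
time: 10.8
tool_pos: [0.445, 0.002, 0.0156]
ee_rot: [-1.381, 0.0, 1.572]
wrist_force: [0.4, 0.7, -2.2]
width: 0.0116
time: 11.05
tool_pos: [0.4449, 0.002, 0.014]
ee_rot: [-1.381, 0.0, 1.572]
wrist_force: [-0.6, 0.7, -2.2]
width: 0.0117
```

```bash
python3 -m creep '[[0,1,-0.2,0,0,0,255],[0,1,-0.2,0,0,0,255]]';python3 -m creep '[[0,1,-0.2,0,0,0,255],[0,1,-0.2,0,0,0,255]]'
```

```text
time: 11.3
tool_pos: [0.445, 0.002, 0.0133]
ee_rot: [-1.381, 0.0, 1.572]
wrist_force: [-0.1, -0.5, 0.1]
width: 0.0117
time: 11.55
tool_pos: [0.4451, 0.0019, 0.0132]
ee_rot: [-1.381, 0.0, 1.572]
wrist_force: [-2.1, 0.1, 4.6]
width: 0.0117
```

```bash
python3 -m creep '[[0,0,0,0,0,0,200],[0,0,0,0,0,0,150],[0,0,0,0,0,0,150],[0,0,0,0,0,0,150]]'
python3 - <<'E'
from h import *
from bench import robot
to([.445,.002,.1],axes(0,0)[0])
s=robot.snapshot("side")["color"];a=cv2.resize(s[150:270,230:370],None,fx=5,fy=5,interpolation=cv2.INTER_CUBIC)
cv2.imwrite("pics/p5.png",a)
E
```

```text
time: 12.05
tool_pos: [0.4448, 0.002, 0.0119]
ee_rot: [-1.381, 0.0, 1.572]
wrist_force: [0.7, 0.2, -0.1]
width: 0.0386
t 12.05 tcp [0.4448 0.002  0.0119] F [ 0.7  0.2 -0.1] w 38.6 q [-0.11  0.13  1.73 -0.02  1.47 -1.67]
row [0.0, -86.6, 16.5] [-10.9, 0.09, -0.03]
```

View pics/p5.png

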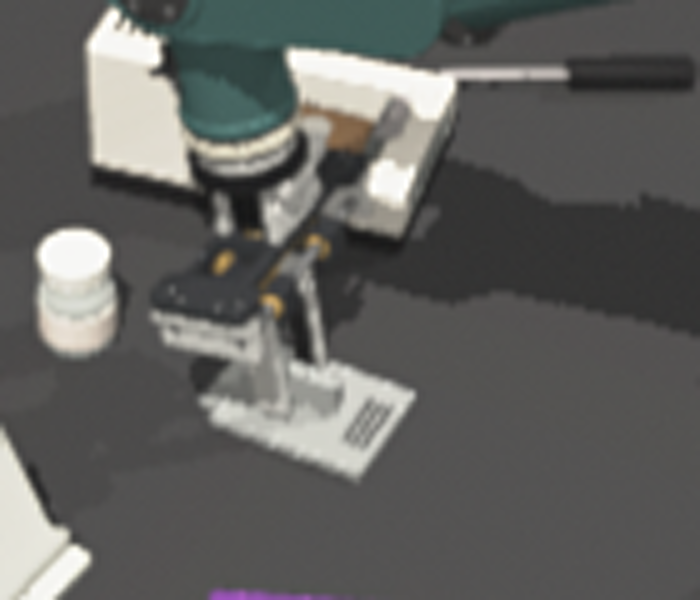

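```bash
python3 -m creep '[[0,-10,0,0,0,0,150],[0,-35,3,0,0,0,150],[0,-60,8,-6,0,0,150],[0,-87,16,-11,0,0,150],[0,-137,16,-11,0,0,150]]'
python3 - <<'E'
from h import *
from bench import robot
o=robot.get_obs();print(o["tool_pos"],o["wrist_force"])
for c in("side","top"):
    s=robot.snapshot(c)["color"];cv2.imwrite(f"pics/{c}6.png",s)
    for n in ("cover","cover_mid","cover_lip","cover_tail","cover_rib"):
        print(c,n,[(np.round(d["point"],3).tolist(),round(d["p"],2)) for d in robot.landmark_of(n,c) if abs(d["point"][1])<.1])
s=cv2.imread("pics/side6.png");t=cv2.imread("pics/top6.png")
a=cv2.resize(s[190:270,250:330],None,fx=5,fy=5,interpolation=cv2.INTER_CUBIC)
b=cv2.resize(t[150:230,240:320],None,fx=5,fy=5,interpolation=cv2.INTER_CUBIC)
cv2.imwrite("pics/p6.png",np.hstack([a,b]))
E
```

```text
time: 12.72
tool_pos: [0.4509, 0.0025, 0.1482]
ee_rot: [-1.567, -0.0, 1.572]
wrist_force: [0.7, -0.8, -1.5]
width: 0.0386
[0.45093783 0.00248014 0.14821473] [ 0.71651221 -0.75876156 -1.46011957]
side cover [([0.431, -0.001, 0.0], 0.89)]
side cover_mid [([0.43, -0.002, 0.004], 0.8)]
side cover_lip [([0.502, 0.004, -0.001], 0.66), ([0.429, 0.001, -0.001], 0.22)]
side cover_tail [([0.377, 0.001, 0.002], 0.75)]
side cover_rib [([0.444, 0.004, 0.023], 0.81)]
top cover [([0.433, -0.001, 0.002], 0.55)]
top cover_mid [([0.374, 0.001, 0.009], 0.52)]
top cover_lip [([0.787, -0.018, -0.003], 0.49)]
top cover_tail [([0.373, 0.002, 0.008], 0.6)]
top cover_rib [([0.44, 0.003, 0.023], 0.62)]
```

View pics/p6.png

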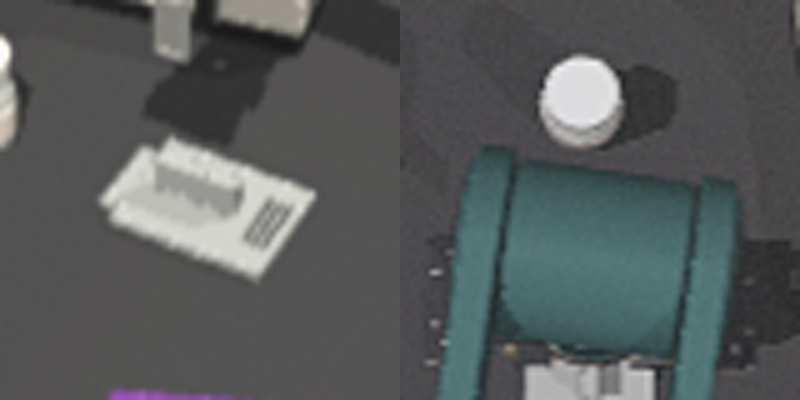

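Run:
```python
from h import *
cl=[((-.055,-.042,.008),(317,191)),((-.055,.042,0),(259,284)),((.055,.042,0),(113,225)),((.069,.03,.004),(98,202)),((.055,-.042,.008),(172,136))]
obs=np.array([np.array(q)/5+(250,190) for _,q in cl])
def res(p): return np.concatenate([proj("side",pose(p,l))[0]-o for (l,_),o in zip(cl,obs)])
r=least_squares(res,[.432,0,0]); print(r.x,np.degrees(r.x[2])); print(np.round(r.fun.reshape(-1,2),1).tolist())
s=cv2.imread("pics/side6.png");a=cv2.resize(s[190:270,250:330],None,fx=5,fy=5,interpolation=cv2.INTER_CUBIC)
b=a.copy();draw(a,"side",COVER,lambda v:pose(r.x,v),(250,190),5);draw(b,"side",COVER,lambda v:pose((.4325,.002,0),v),(250,190),5,(0,150,0));cv2.imwrite("pics/p7.png",np.hstack([a,b]))
```

```text
[ 0.42698857  0.0030027  -0.00429787] -0.2462497275571925
[[-0.1, 0.4], [0.3, -0.3], [-0.4, -0.2], [0.6, -0.2], [-0.3, 0.4]]
```

View pics/p7.png

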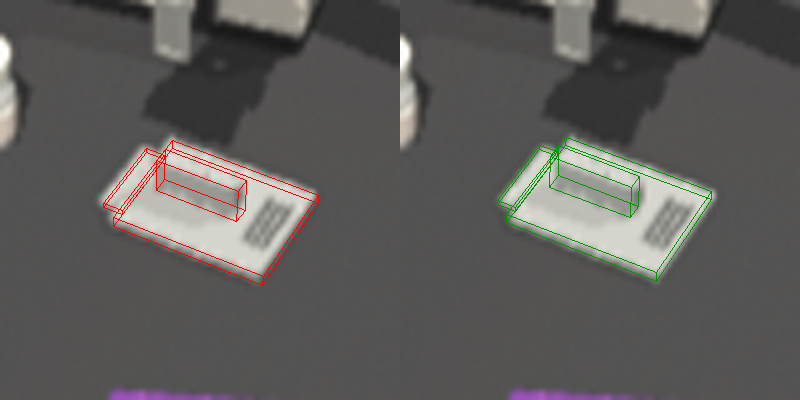

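Run:
```python
from h import *
to([.440,.0022,.06],axes(-0.2,-8)[0])
to([.4435,.0022,.013],axes(-0.2,-8)[0])
```

```text
t 13.32 tcp [0.4546 0.0021 0.1487] F [ 0.3 -0.3 -0.7] w 38.7 q [-0.12 -0.11  1.68 -0.    1.57 -1.69]
row [0.2, 88.7, 14.6] [-7.99, 0.29, 0.01]
t 13.32 tcp [0.4546 0.0021 0.1487] F [ 0.3 -0.3 -0.7] w 38.7 q [-0.12 -0.11  1.68 -0.    1.57 -1.69]
row [0.2, 135.7, 11.2] [-7.99, 0.29, 0.01]
```

```bash
python3 -m creep '[[0,40,7,-4,0.3,0,150],[0,89,15,-8,0.3,0,150],[0,115,13,-8,0.3,0,150],[0,128,12,-8,0.3,0,150],[0,135,11,-8,0.3,0,150]]'
python3 -m creep '[[0,0,0,0,0,0,150],[0,0,0,0,0,0,255],[0,0,0,0,0,0,255],[0,0,0,0,0,0,255],[0,0,0,0,0,0,255]]'
```

```text
time: 13.95
tool_pos: [0.4451, 0.0019, 0.0147]
ee_rot: [-1.713, 0.0, 1.567]
wrist_force: [-1.2, -0.1, -0.3]
width: 0.0386
time: 14.58
tool_pos: [0.4447, 0.002, 0.0151]
ee_rot: [-1.713, 0.0, 1.567]
wrist_force: [-1.0, 0.5, 2.1]
width: 0.0119
```

```bash
cat >> h.py <<'E'
U=[.543,-.222,9.4]; TC=np.array([.0154,0,.0151]); TT=-8.1
def hook(lip,tilt,U=U):
    C=axes(U[2],tilt)[1]; L=pose((U[0],U[1],np.radians(U[2])),lip)[0]
    p=L-C@np.array([.069,0,.002])+C@TC
    return p,axes(U[2],tilt+TT)[0]
E
python3 -m creep '[[0,-10,-1,0,0,0,255],[0,-40,-6,0,0,0,255],[0,-80,-12,0,0,0,255],[0,-130,-18,0,0,0,255]]'
python3 - <<'E'
from h import *
p,T=hook((.035,0,.12),15); print(p); to(p,T)
E
```

```text
time: 15.08
tool_pos: [0.4425, 0.0021, 0.146]
ee_rot: [-1.709, -0.0, 1.567]
wrist_force: [1.1, 0.1, -2.3]
width: 0.0123
[ 0.52979661 -0.22418581  0.14652633]
t 15.07 tcp [0.4425 0.0021 0.146 ] F [ 1.1  0.1 -2.3] w 12.3 q [-0.14 -0.25  1.81  0.02  1.45 -1.71]
row [-225.9, 11.6, -87.4] [14.8, -9.64, -0.06]
```

```bash
python3 -m creep '[[-45,-12,-15,3,-2,0,255],[-90,-12,-35,6,-4,0,255],[-135,-5,-52,9,-6,0,255],[-180,2,-70,12,-8,0,255],[-226,11,-87,15,-9.6,0,255]]'
python3 -m creep '[[0,0,0,0,0,0,255]]'
python3 - <<'E'
from h import *
from bench import robot
p,T=hook((.035,0,.12),15); to(p,T)
p,T=hook((.048,0,.08),15); to(p,T)
for c in("side","top"):
    cv2.imwrite(f"pics/{c}8.png",robot.snapshot(c)["color"])
s=cv2.imread("pics/side8.png");t=cv2.imread("pics/top8.png")
a=cv2.resize(s[120:210,240:340],None,fx=4,fy=4,interpolation=cv2.INTER_CUBIC)
b=cv2.resize(t[130:220,300:400],None,fx=4,fy=4,interpolation=cv2.INTER_CUBIC)
cv2.imwrite("pics/p8.png",np.hstack([a,b]))
E
```

```text
time: 15.7
tool_pos: [0.5312, -0.2259, 0.1474]
ee_rot: [-1.449, 0.001, 1.735]
wrist_force: [1.1, -0.4, -0.6]
width: 0.0116
time: 15.82
tool_pos: [0.5308, -0.2268, 0.1435]
ee_rot: [-1.445, -0.001, 1.731]
wrist_force: [-0.3, 0.9, -1.8]
width: 0.0119
t 15.82 tcp [ 0.5308 -0.2268  0.1435] F [-0.3  0.9 -1.8] w 11.9 q [-0.46  0.25  1.31 -0.07  1.68 -2.19]
row [2.8, -2.9, 1.0] [-0.31, -0.22, 0.09]
t 15.82 tcp [ 0.5308 -0.2268  0.1435] F [-0.3  0.9 -1.8] w 11.9 q [-0.46  0.25  1.31 -0.07  1.68 -2.19]
row [2.8, 35.1, -16.9] [-0.31, -0.22, 0.09]
```

View pics/p8.png

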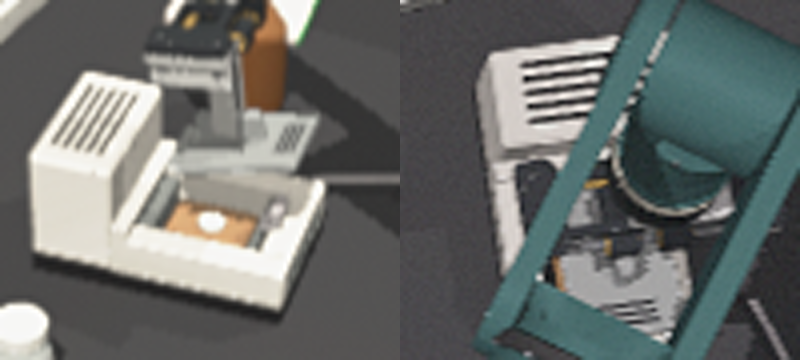

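```bash
python3 -m creep '[[1,10,-5,0,0,0,255],[2,20,-10,0,0,0,255],[2.8,30,-15,-0.3,-0.2,0,255],[2.8,38,-16,-0.3,-0.2,0,255],[2.8,38,-16,-0.3,-0.2,0,255]]'
cat > look.py <<'E'
from h import *
from bench import robot
import sys
n=sys.argv[1]
o=robot.get_obs()
Rc=R.from_euler('xyz',o["ee_rot"]).as_matrix()
# cover from tool: tool=axes(yaw,tilt+TT)
Z=Rc@axes(0,TT)[0].T   # cover rotation
org=o["tool_pos"]-Z@TC
lip=org+Z@np.array([.069,0,.002]); tail=org+Z@np.array([-.055,0,.004])
c,s_=np.cos(np.radians(U[2])),np.sin(np.radians(U[2]))
inU=lambda P:np.round([c*(P[0]-U[0])+s_*(P[1]-U[1]),-s_*(P[0]-U[0])+c*(P[1]-U[1]),P[2]],4)
print("lip",inU(lip),"tail",inU(tail),"F",np.round(o["wrist_force"],1),"w",o["width"],"t",o["time"])
for cn in("side","top"): cv2.imwrite(f"pics/{cn}_{n}.png",robot.snapshot(cn)["color"])
s=cv2.imread(f"pics/side_{n}.png");t=cv2.imread(f"pics/top_{n}.png")
a=cv2.resize(s[130:210,250:330],None,fx=5,fy=5,interpolation=cv2.INTER_CUBIC)
b=cv2.resize(t[145:225,310:390],None,fx=5,fy=5,interpolation=cv2.INTER_CUBIC)
if len(sys.argv)>2:
    f=lambda v:org+v@Z.T; g=lambda v:pose((U[0],U[1],np.radians(U[2])),v)
    for im,cn,off in((a,"side",(250,130)),(b,"top",(310,145))):
        draw(im,cn,COVER[:2],f,off,5); draw(im,cn,UNIT[2:],g,off,5,(0,160,0)); draw(im,cn,[box(-.088,.058,-.072,.072,.058,.058)],g,off,5,(0,160,0))
cv2.imwrite(f"pics/l_{n}.png",np.hstack([a,b]))
E
python3 look.py 9 1; cp pics/l_9.png pics/l_9o.png
```

```text
time: 16.55
tool_pos: [0.5406, -0.2194, 0.1064]
ee_rot: [-1.453, 0.0, 1.738]
wrist_force: [0.0, 0.1, -1.3]
width: 0.0117
lip [0.0466 0.0031 0.08  ] tail [-0.0728  0.0028  0.1137] F [ 0.   0.1 -1.3] w 0.01166491572517553 t 16.55
```

View pics/l_9o.png

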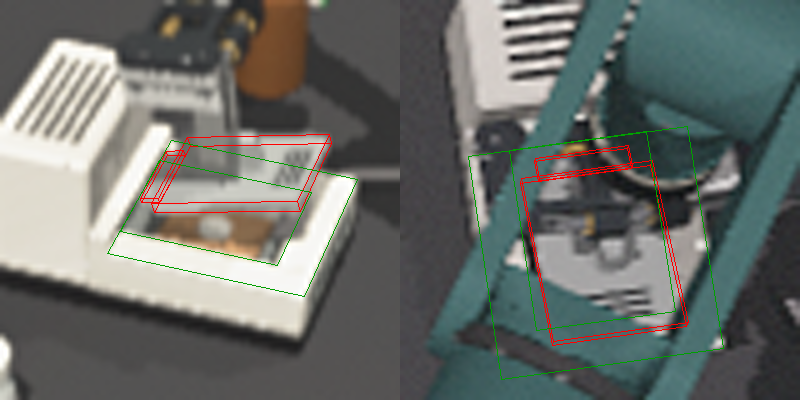

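Run:
```python
import cv2,numpy as np
s=cv2.imread("pics/side_9.png");t=cv2.imread("pics/top_9.png")
a=cv2.resize(s[150:195,270:325],None,fx=9,fy=9,interpolation=cv2.INTER_CUBIC)
b=cv2.resize(t[180:220,325:380],None,fx=9,fy=9,interpolation=cv2.INTER_CUBIC)
cv2.imwrite("pics/z9a.png",a);cv2.imwrite("pics/z9b.png",b)
```

```text
(no output)
```

View pics/z9a.png

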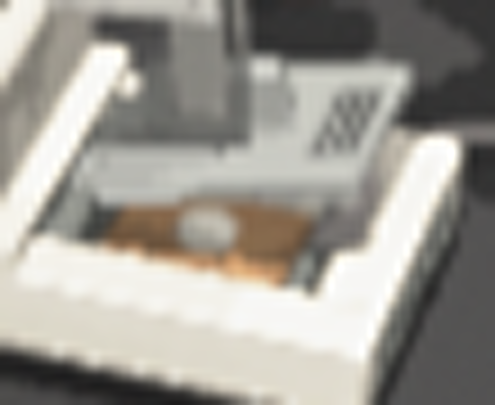

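View pics/z9b.png

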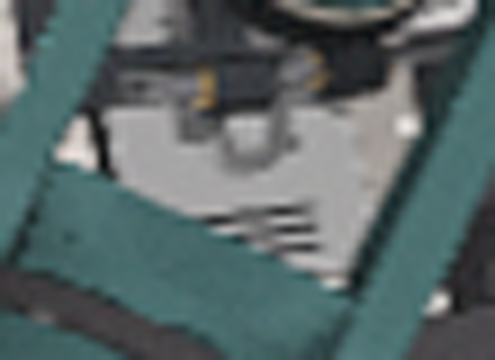

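Run:
```python
from h import *
for l in ((.048,0,.064),(.056,0,.057),(.067,0,.055)):
    p,T=hook(l,15); to(p,T)
```

```text
t 16.65 tcp [ 0.5414 -0.2199  0.1076] F [ 0.7 -0.3 -2.4] w 11.6 q [-0.44  0.28  1.35 -0.07  1.61 -2.18]
row [-2.3, 16.9, -2.9] [0.27, 0.14, -0.1]
t 16.65 tcp [ 0.5414 -0.2199  0.1076] F [ 0.7 -0.3 -2.4] w 11.6 q [-0.44  0.28  1.35 -0.07  1.61 -2.18]
row [-2.3, 22.9, -11.6] [0.27, 0.14, -0.1]
t 16.65 tcp [ 0.5414 -0.2199  0.1076] F [ 0.7 -0.3 -2.4] w 11.6 q [-0.44  0.28  1.35 -0.07  1.61 -2.18]
row [-2.3, 23.6, -22.8] [0.27, 0.14, -0.1]
```

```bash
python3 -m creep '[[-2,8,-1,0,0,0,255],[-2.3,17,-3,0,0,0,255],[-2.3,17,-3,0,0,0,255]]'; python3 look.py 10 1
python3 - <<'E'
from h import *
p,T=hook((.067,0,.055),15); to(p,T)
E
```

```text
time: 17.02
tool_pos: [0.542, -0.2217, 0.0887]
ee_rot: [-1.453, -0.0, 1.737]
wrist_force: [-0.1, 0.2, -1.8]
width: 0.0116
lip [0.0475 0.0006 0.0623] tail [-0.0718  0.0003  0.0961] F [-0.1  0.2 -1.8] w 0.01161042378670939 t 17.025
t 17.12 tcp [ 0.5426 -0.2219  0.0899] F [ 0.5 -0.2 -2.2] w 11.9 q [-0.44  0.29  1.37 -0.07  1.58 -2.18]
row [-0.2, 6.1, -19.9] [0.23, 0.15, -0.07]
```

View pics/l_10.png

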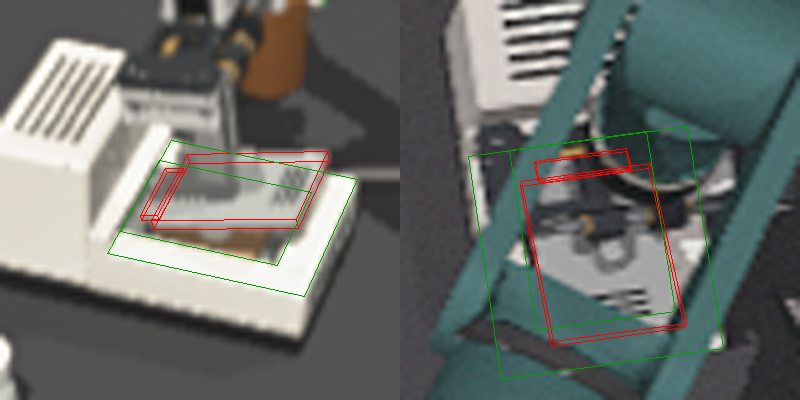

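```bash
python3 -m creep '[[0,3,-3,0,0,0,255],[0,5.5,-8,0.2,0,0,255],[0,5.5,-8,0.2,0,0,255]]'; python3 -m creep '[[0,0,-3,0,0,0,255],[0,0,-5,0,0,0,255],[0,0,-5,0,0,0,255]]'; python3 look.py 11 1
```

```text
time: 17.5
tool_pos: [0.5502, -0.2205, 0.0834]
ee_rot: [-1.451, 0.001, 1.738]
wrist_force: [-0.4, -0.3, -2.2]
width: 0.0118
time: 17.88
tool_pos: [0.555, -0.2199, 0.0834]
ee_rot: [-1.452, 0.001, 1.738]
wrist_force: [0.3, -0.7, -1.8]
width: 0.0121
lip [0.0606 0.0002 0.0569] tail [-0.0587 -0.0001  0.0908] F [ 0.3 -0.7 -1.8] w 0.012068132354180748 t 17.875
```

View pics/l_11.png

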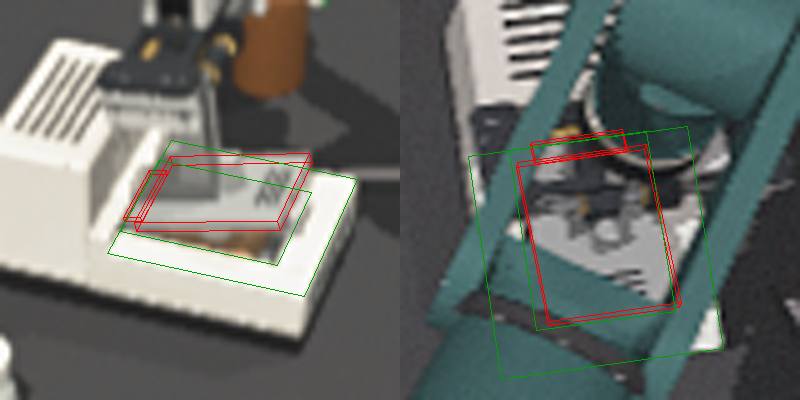

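```bash
python3 -m creep '[[0,1.5,-2,0,0,0,255],[0,2.5,-4,0,0,0,255],[0,2.5,-5,0,0,0,255],[0,2.5,-5,0,0,0,255]]'; python3 look.py 12 1
```

```text
time: 18.48
tool_pos: [0.5595, -0.2191, 0.0802]
ee_rot: [-1.452, 0.001, 1.738]
wrist_force: [0.4, -0.5, -2.8]
width: 0.0116
lip [0.0652 0.0003 0.0537] tail [-0.0541 -0.      0.0876] F [ 0.4 -0.5 -2.8] w 0.011607343568817296 t 18.475
```

View pics/l_12.png

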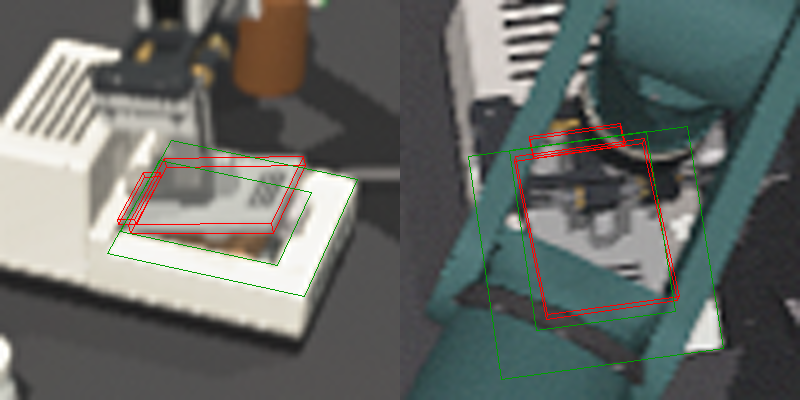

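```bash
python3 -m creep '[[0,0.3,-1,0,0,0,255],[0,0.5,-2,0,0,0,255],[0,0.5,-2,0,0,0,255]]';python3 -m creep '[[0,0.6,-1,0,0,0,255],[0,0.6,-1,0,0,0,255],[0,0.6,-1,0,0,0,255]]'
```

```text
time: 18.95
tool_pos: [0.5614, -0.2188, 0.0794]
ee_rot: [-1.452, 0.001, 1.738]
wrist_force: [0.4, -0.2, -1.9]
width: 0.0119
time: 19.32
tool_pos: [0.5623, -0.2187, 0.0788]
ee_rot: [-1.452, 0.001, 1.738]
wrist_force: [-0.4, -0.7, -1.5]
width: 0.0115
```

```bash
python3 -m creep '[[0,1,-0.5,0,0,0,255],[0,1,-0.5,0,0,0,255]]';python3 -m creep '[[0,0,-1,0,0,0,255],[0,0,-1,0,0,0,255]]'; python3 -m creep '[[0,0,-1,0,0,0,255],[0,0,-1,0,0,0,255]]'; python3 look.py 13
```

```text
time: 19.58
tool_pos: [0.5624, -0.2188, 0.0786]
ee_rot: [-1.451, 0.002, 1.738]
wrist_force: [-2.9, 0.1, 2.8]
width: 0.0121
time: 19.82
tool_pos: [0.5632, -0.2188, 0.0785]
ee_rot: [-1.451, 0.002, 1.737]
wrist_force: [-5.2, -0.4, 5.5]
width: 0.0117
time: 20.08
tool_pos: [0.5641, -0.2188, 0.0785]
ee_rot: [-1.451, 0.002, 1.737]
wrist_force: [-4.5, 0.1, 5.7]
width: 0.012
lip [ 0.0698 -0.0003  0.052 ] tail [-0.0495 -0.0005  0.086 ] F [-4.5  0.1  5.7] w 0.012044128152114746 t 20.075
```

View pics/l_13.png

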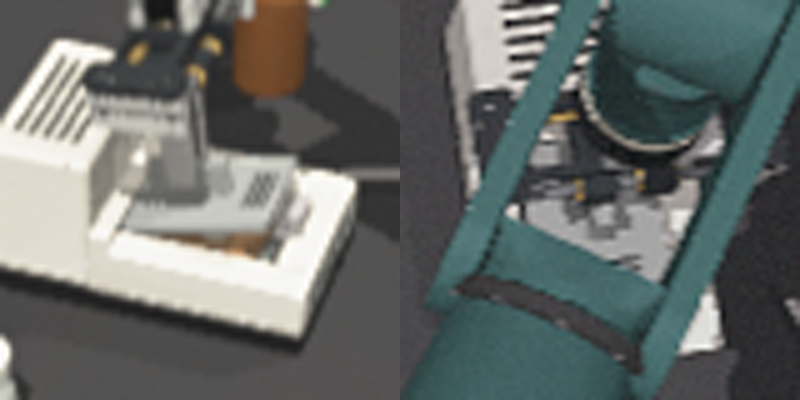

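Run:
```python
from h import *
for t in (13,11,10): p,T=hook((.069,0,.053),t); to(p,T)
```

```text
t 20.18 tcp [ 0.5641 -0.2188  0.0785] F [-4.6  0.4  5.7] w 11.7 q [-0.42  0.34  1.33 -0.07  1.57 -2.16]
row [0.3, 0.9, 1.6] [-1.97, 0.13, -0.14]
t 20.18 tcp [ 0.5641 -0.2188  0.0785] F [-4.6  0.4  5.7] w 11.7 q [-0.42  0.34  1.33 -0.07  1.57 -2.16]
row [0.3, 2.7, 2.2] [-3.97, 0.13, -0.14]
t 20.18 tcp [ 0.5641 -0.2188  0.0785] F [-4.6  0.4  5.7] w 11.7 q [-0.42  0.34  1.33 -0.07  1.57 -2.16]
row [0.3, 3.7, 2.5] [-4.97, 0.13, -0.14]
```

```bash
python3 -m creep '[[0,0.5,1,-1.3,0,0,255],[0,1.2,1.5,-2.6,0,0,255],[0,2.2,2,-4,0,0,255],[0,2.2,2,-4,0,0,255]]'; python3 look.py 14
```

```text
time: 20.68
tool_pos: [0.5622, -0.2186, 0.0752]
ee_rot: [-1.522, 0.001, 1.737]
wrist_force: [0.3, 0.4, -0.9]
width: 0.0118
lip [0.0697 0.0003 0.0522] tail [-0.0517  0.0001  0.0776] F [ 0.3  0.4 -0.9] w 0.01179702367680641 t 20.675
```

View pics/l_14.png

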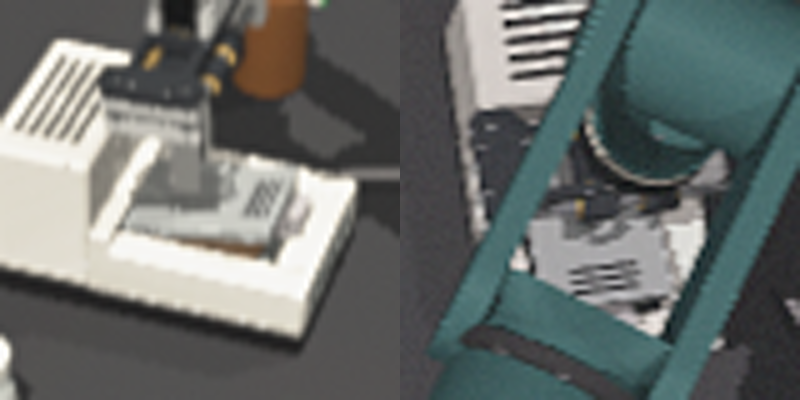

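```bash
python3 -m creep '[[0,0.6,0.3,-1,0,0,255],[0,1.2,0.5,-2,0,0,255],[0,1.2,0.5,-2,0,0,255]]'; python3 look.py 15
```

```text
time: 21.15
tool_pos: [0.5613, -0.2186, 0.074]
ee_rot: [-1.556, 0.001, 1.737]
wrist_force: [0.5, 0.1, -2.7]
width: 0.0119
lip [0.0695 0.0005 0.0527] tail [-0.0526  0.0002  0.074 ] F [ 0.5  0.1 -2.7] w 0.011906928559111827 t 21.15
```

```bash
python3 -m creep '[[0,1.1,0.2,-1,0,0,255],[0,1.1,0.2,-1,0,0,255]]';  python3 -m creep '[[0,0,0,0,0,0,220],[0,0,0,0,0,0,190],[0,0,0,0,0,0,190],[0,0,0,0,0,0,190]]'; python3 look.py 16
```

```text
time: 21.5
tool_pos: [0.562, -0.2188, 0.0736]
ee_rot: [-1.575, 0.002, 1.738]
wrist_force: [1.0, -0.1, -2.2]
width: 0.0116
time: 22.0
tool_pos: [0.5616, -0.2188, 0.0734]
ee_rot: [-1.574, 0.001, 1.738]
wrist_force: [-0.2, -0.0, -0.5]
width: 0.0236
lip [0.0702 0.0002 0.053 ] tail [-0.0523 -0.0001  0.0721] F [-0.2 -0.  -0.5] w 0.023572791018307948 t 22.0
```

View pics/l_16.png

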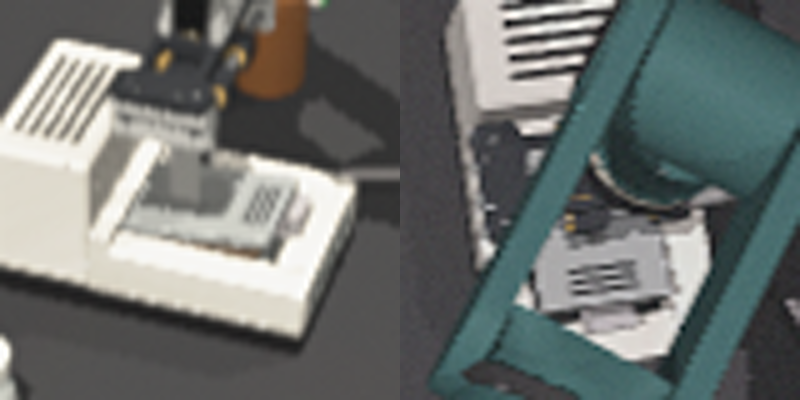

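```bash
python3 -m creep '[[0,-10,0,0,0,0,190],[0,-30,0,0,0,0,190],[0,-55,0,0,0,0,190],[0,-55,0,0,0,0,255],[0,-55,20,0,0,0,255]]'
python3 - <<'E'
from h import *
P=pose((U[0],U[1],np.radians(U[2])),(-.034,0,.10))[0]; print(P)
to(P,axes(9.4,0)[0])
E
```

```text
time: 22.72
tool_pos: [0.5421, -0.2219, 0.1278]
ee_rot: [-1.574, 0.001, 1.739]
wrist_force: [0.3, -0.5, -0.5]
width: 0.0072
[ 0.50945655 -0.22755308  0.1       ]
t 22.73 tcp [ 0.5421 -0.2219  0.1278] F [ 0.3 -0.5 -0.5] w 7.2 q [-0.49  0.19  1.41  0.    1.54 -2.22]
row [-0.1, 27.7, 33.2] [0.19, 0.22, -0.07]
```

```bash
python3 -m creep '[[0,0,20,0,0,0,255],[0,8,33,0,0,0,255],[0,22,33,0,0,0,255],[0,28,33,0,0,0,255],[0,28,33,0,0,0,255]]'; python3 look.py 17
python3 - <<'E'
from h import *
P=pose((U[0],U[1],np.radians(U[2])),(-.034,0,.078))[0]; to(P,axes(9.4,0)[0])
E
```

```text
time: 23.35
tool_pos: [0.5091, -0.2271, 0.0987]
ee_rot: [-1.572, -0.0, 1.738]
wrist_force: [-0.2, 0.8, 0.6]
width: 0.0003
lip [0.017  0.0007 0.0783] tail [-0.1055  0.0003  0.0976] F [-0.2  0.8  0.6] w 0.0003372565548786885 t 23.35
t 23.45 tcp [ 0.5097 -0.2275  0.1   ] F [ 0.5 -0.2  0.6] w 0.6 q [-0.52  0.15  1.52  0.    1.48 -2.26]
row [0.0, 22.0, 0.3] [0.17, 0.18, -0.07]
```

View pics/l_17.png

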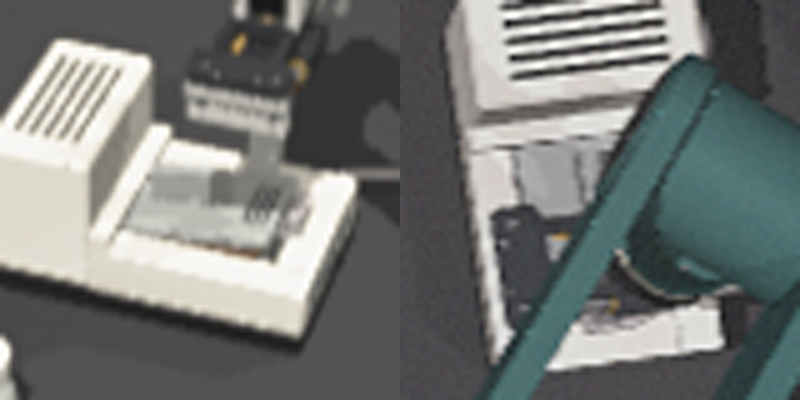

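Cover rests on the ramp, lip under the bridge, fingers above the stripes. Press down.

```bash
python3 -m creep '[[0,10,0,0,0,0,255],[0,18,0,0,0,0,255],[0,22,0,0,0,0,255],[0,25,0,0,0,0,255]]'; python3 -m creep '[[0,2,0,0,0,0,255],[0,4,0,0,0,0,255],[0,6,0,0,0,0,255]]'
```

```text
time: 23.95
tool_pos: [0.5092, -0.2275, 0.0746]
ee_rot: [-1.573, 0.001, 1.738]
wrist_force: [0.7, -0.1, 0.7]
width: 0.0003
time: 24.32
tool_pos: [0.5092, -0.2278, 0.0697]
ee_rot: [-1.574, 0.002, 1.738]
wrist_force: [-1.5, 0.2, 4.2]
width: 0.0005
```

```bash
python3 -m creep '[[0,2,0,0,0,0,255],[0,4,0,0,0,0,255],[0,4,0,0,0,0,255]]'; python3 -m creep '[[0,2,0,0,0,0,255],[0,4,0,0,0,0,255],[0,4,0,0,0,0,255]]'; python3 -m creep '[[0,2,0,0,0,0,255],[0,3,0,0,0,0,255],[0,3,0,0,0,0,255]]'
```

```text
time: 24.7
tool_pos: [0.5092, -0.2279, 0.0681]
ee_rot: [-1.574, 0.002, 1.738]
wrist_force: [-5.9, 1.2, 14.4]
width: 0.0004
time: 25.08
tool_pos: [0.5094, -0.2275, 0.0603]
ee_rot: [-1.574, 0.001, 1.738]
wrist_force: [0.9, -0.3, 0.7]
width: 0.0003
time: 25.45
tool_pos: [0.5093, -0.2275, 0.0583]
ee_rot: [-1.574, 0.001, 1.738]
wrist_force: [-1.3, 1.3, 4.1]
width: 0.0002
```

```bash
python3 -m creep '[[0,1.5,0,0,0,0,255],[0,2,0,0,0,0,255],[0,2,0,0,0,0,255]]'; python3 -m creep '[[0,-10,0,0,0,0,255],[0,-60,0,0,0,0,255],[0,-120,0,0,0,0,255],[0,-160,60,0,0,0,255],[0,-160,120,0,0,0,255]]'; python3 look.py 18
```

```text
time: 25.82
tool_pos: [0.5094, -0.2275, 0.0582]
ee_rot: [-1.574, 0.002, 1.738]
wrist_force: [-4.3, 3.2, 11.7]
width: -0.0002
time: 26.45
tool_pos: [0.3968, -0.2478, 0.2188]
ee_rot: [-1.578, 0.007, 1.739]
wrist_force: [-0.3, -1.0, -0.6]
width: 0.0007
lip [-0.097  -0.0015  0.1987] tail [-0.2197 -0.0019  0.2172] F [-0.3 -1.  -0.6] w 0.0007378134388475103 t 26.45
```

View pics/l_18.png

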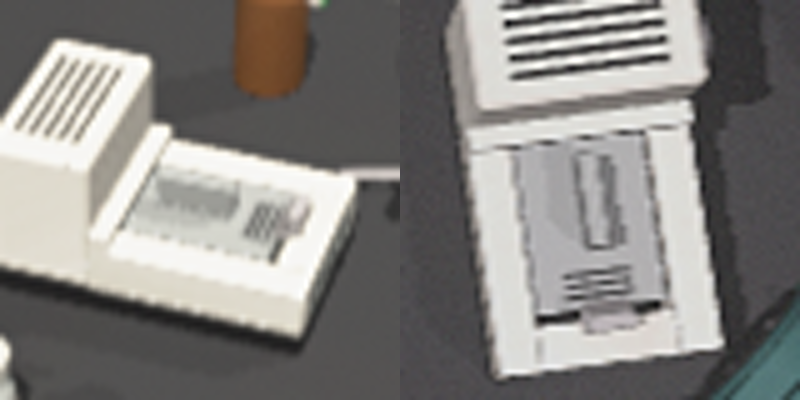

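Run:
```python
from h import *
from bench import robot
a=cv2.imread("pics/top0.png");b=cv2.imread("pics/top_18.png")
z=[cv2.resize(i[185:225,320:375],None,fx=7,fy=7,interpolation=cv2.INTER_CUBIC) for i in(a,b)]
cv2.imwrite("pics/latch.png",np.hstack(z))
for c in("side","top"):
  cv2.imwrite(f"pics/{c}_end.png",robot.snapshot(c)["color"])
  for n in("cover","cover_lip","cover_tail","bay_home"):
    print(c,n,[(np.round(d["point"],3).tolist(),round(d["p"],2)) for d in robot.landmark_of(n,c) if d["point"][1]<-.1])
for s in ("side","top"):
  d=cv2.absdiff(cv2.imread(f"pics/{s}0.png"),cv2.imread(f"pics/{s}_end.png")).max(2)
  cv2.imwrite(f"pics/diff_{s}.png",d)
o=robot.get_obs();print(o["time"],o["wrist_force"])
```

```text
side cover [([0.544, -0.22, 0.05], 0.72)]
side cover_lip [([0.616, -0.209, 0.047], 0.61)]
side cover_tail [([0.491, -0.231, 0.055], 0.62)]
side bay_home [([0.545, -0.224, 0.052], 0.8), ([0.603, -0.207, 0.056], 0.41)]
top cover [([0.548, -0.226, 0.05], 0.76)]
top cover_lip [([0.612, -0.209, 0.05], 0.65), ([0.492, -0.229, 0.058], 0.22)]
top cover_tail [([0.49, -0.23, 0.056], 0.65)]
top bay_home [([0.546, -0.223, 0.049], 0.75), ([0.62, -0.471, -0.005], 0.15)]
27.05 [-0.03711742  0.78440819 -0.36570429]
```

View pics/latch.png

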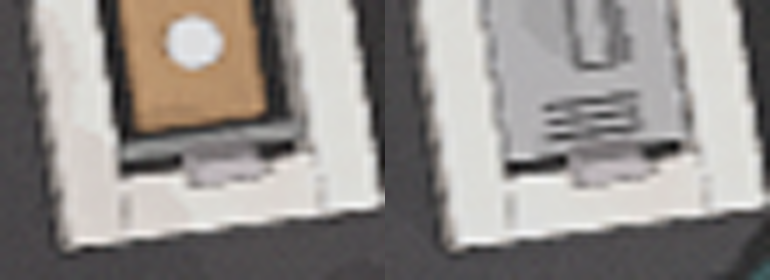

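View pics/side_end.png

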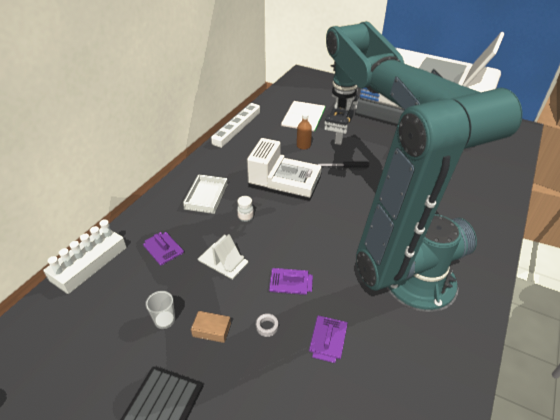

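```bash
python3 -m creep '[[0,0,0,0,0,0,255],[0,0,0,0,0,0,255]]'; python3 -c "
from bench import robot; print(robot.close_job())"
```

```text
time: 27.3
tool_pos: [0.3963, -0.2464, 0.2153]
ee_rot: [-1.574, 0.001, 1.738]
wrist_force: [-0.6, 1.2, 0.3]
width: 0.0005
the job is handed in; nothing more can be done
None
```

The cover is closed in the bay and the job is handed in, at about 27 s on the robot's clock.

- **Laying down:** I took the grey cover out of the stand by its rib, lowered it onto the bare bench until it just touched, and let go. The picture afterwards showed it flat, rib up.
- **Hooking and closing:** I gripped it again, entered its lip under the bridge tilted about 15°, and let the tail down onto the latch ramp. Then I pressed on the stripes with the shut fingers. The force rose to about 14 N and fell away to about 1 N as the latch gave. It built up again at 58 mm, the closed height.

**Last checks:**
- Both cameras show the cover flush, with the latch nose over the tail and in the same place as at the start.
- The networks put the tail edge at 55–56 mm (should be 54 mm) and the cover's origin at 50 mm (should be 50 mm).
- In the final side picture the bystanders and the purple look-alikes stand where they were, and the arm is clear of everything.

**Disagreements and limits:**
- The perpendicular grip in the stand was out of reach because joint 4 was at its limit, so I took the rib about 11° off. This was corrected when laying the cover down.
- My own fit from the side camera put both the unit and the cover about 4 mm nearer in x than the networks did. The distance between them agreed.
- One last network reading put the lip at 47 mm instead of 52 mm, and the other camera gave 50 mm. These networks are good to about 4 mm.

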